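Close the battery bay of a portable radio

TASK

The portable radio lies face down on the blue mat with its battery bay open and one cell sticking up. Push that cell down until it is level with its neighbours, then press your fingertips on top of the white sliding cover and draw it shut, fully home, so that the orange catch pops up behind it. Be gentle: never push on the cell, the cover or the radio with more than 25 N in all, down and sideways together, and leave the other things on the table where they are.

Things in the scene. Friction and masses are not known exactly. Their poses are not given: they have to be found in the camera images.
- radio: grey portable radio, 180 (its x) x 280 (its y) x 70 mm, face down on a 20 mm soft foam mat. It cannot slide but rocks: pushed down at the bay end (+y) it sinks some mm there, the more the farther out, and springs back. Origin: centre of its underside; z up; the cover closes along +y. Back 70 mm, cover deck 62 mm, tops of seated cells 59 mm above the origin.
- opening (a point): centre of the opening in the radio's back, at the level of the back (radio x 0, y 56, z 70 mm). The opening is 114 (x) x 112 (y) mm, its rim 3 mm thick with the cover running under it, so only the part of the cover inside the opening can be touched, from above. The battery bay is its front half, radio y 58 to 114 mm.
- cell_top (a point): middle of the top line of the cell that sticks up, at radio x 13.5, y 87 mm. Four green cells with a brass band lie side by side in the bay, each 26 mm across and 47 mm long (along y, radio y 62 to 110 mm), axes at radio x -40.5, -13.5, 13.5 and 40.5 mm; this one stands 9 to 11 mm higher than the others.
- cell (a joint): how far that cell has been pushed down, 0 to 0.011 m; at 0.011 it is seated, its top level with its neighbours. It is held by friction, needs about 6 to 9 N to move, and stays where it is left.
- cover: white sliding cover, a loose flat plate 126 (x) x 124 (y) x 3.5 mm, 70 g, origin at the centre of its underside, axes as the radio's. Captive in its guides with 1.5 mm play each side and above; starts 58 to 68 mm open. The soft-tipped sprung catch drags on its underside: a fingertip must press with 14 to 18 N all the way to carry it along; with less it slips.
- cover_grip (a point): middle of the ribbed patch on top of the cover, 33 mm ahead of its origin along its +y and 29 mm behind its front edge: the place to press
- cover_home (a point): point fixed to the radio where the cover's origin lies when the cover is fully home against its stop (radio x = 0, y = 56 mm, on the deck)
- catch (a joint): how far the orange sprung catch (14 x 11 mm, in a notch at the middle of the opening's rear edge, y = -19 to -8 mm) is pressed down: about 0.001 to 0.004 m while the cover lies over it, 0 when it has popped up behind the tail of the fully shut cover
- multimeter: orange multimeter, 85 x 175 x 42 mm, lying on its back; bystander. Origin: centre of its underside
- tea_glass: brown tea glass, 72 mm across, 85 mm high; bystander. Origin: centre of its underside
- screwdriver: red-handled screwdriver lying on the table; bystander. Origin: under the middle of its length
- foil_dish: shallow metal dish, 90 mm across, 22 mm high; bystander. Origin: centre of its underside
There are look-alikes about, which are no part of the job. Several things have the shape of the cover; the one meant has the colours described above.

How it is judged:
On the way:
1. the cell is pushed down level with its neighbours (value of joint cell above 0.01 m), for 0.2 s.
At the end, for the whole second after the job is handed in: The cell is pushed down to within 1 mm of level with its neighbours; the cover lies flat on the deck, at rest, within 3.5 mm of fully home; the orange catch stands up behind its tail (within 0.8 mm of fully up) (value of joint cell above 0.01 m and distance between cover and cover_home below 0.0035 m and value of joint catch below 0.0008 m and linear speed of cover below 0.01 m/s and angle between the z axis of cover and the z axis of radio, either way round below 0.03 rad); the robot touches nothing.
It fails at once if the fingers push on the cover with more than 25 N (contact force between the fingers and cover above 25 N).
It fails at once if the fingers push on the cell or the radio with more than 25 N (contact force between the fingers and radio above 25 N).
It fails at once if the multimeter, tea glass, screwdriver or dish is moved by more than 15 mm (distance of any of multimeter, tea_glass, screwdriver, foil_dish from where it was at the start of the episode above 0.015 m).
It also fails if it takes over 64 s, if anything falls off the work surface, if the arm or the gripper's body presses on something with over 40 N, if the wrist force passes 120 N, or if a joint passes its speed limit or range.

ROBOT

A 7-joint arm with a two-finger parallel gripper is mounted at the origin on the work surface. World frame = base frame: x ahead of the robot, y to its left, z up, the work surface at z = 0. Lengths are in m, angles in rad, forces in N, time in s.
With the tool pointing down it reaches from about 0.4 to 0.875 m from the base axis. Payload 19.3 kg.
Tool frame: the origin (TCP) lies between the finger pads; the fingertips stand 17 mm ahead of it and the grasp point (between the pads) lies 2 mm behind it (bot.tips_ahead is the z of the fingertips in the tool frame, in m); z points along the fingers, y is the direction in which the jaws open and shut (so a half turn about z gives the same grasp; the last joint's range is limited). The gripper opens to 85 mm and grips with 20 to 120 N. Pads are 22 mm wide; open, the fingers measure 114 mm over their backs; the gripper's body (76 mm by 85 mm) begins 54 mm behind the grasp point. The pads swing forward as they close: fully open they stand 13 mm farther back than shut.
Start: joints at [1.174, 0.521, -0.036, 1.599, 0.021, 1.021, -0.113], TCP at [0.201, -0.592, 0.225] pointing down, gripper open.
Joint ranges: [-2.91, 2.91], [-0.3, 2.13], [-1.5, 1.42], [0.17, 2.43], [-1.26, 4.41], [0.16, 1.93], [-2.52, 2.52]. Speed limits (rad/s): [1.89, 1.89, 2.39, 2.39, 3.01, 3.01, 3.01].

INTERFACE

Orientations are given as [roll, pitch, yaw] about the fixed x, y, z axes, in that order (R = Rz(yaw) Ry(pitch) Rx(roll)).
In Python, from workcell import telemetry, cams, job, bot gives the robot as it stands.
- The arm moves only by the tool arm_command, never from a script. Its argument "deltas" is a list of rows, each a list of 7 numbers: the opening, from -1 (shut) to 1 (fully open), so that 0 is half open, then the shift along the tool's x, y, z normalised to -1 to 1, where 1 is 150 mm, then the turn, a rotation vector about the tool's x, y, z normalised to -1 to 1, where 1 is 45 degrees. In form: [[hand, tx, ty, tz, rx, ry, rz], ...]. A call has 1 to 8 rows; each row is the pose to reach, as a shift and turn from the pose commanded when the call began, along the tool's axes at that moment; what a row does not reach only later rows make up. A row lasts 1/8 s, in which the tool goes at most 62.5 mm and 10.7 degrees, less where a joint would pass 70% of its speed; a pose out of reach is approached as far as the arm can. A call with a number of a shift or a turn outside -1 to 1 is refused whole. A call with a gripper value outside its range is refused whole. The fingers move at their own pace and stop on an object; "newtons" is the grip in N (left out, the last holds). Time passes only in rows, so rows that repeat a pose let the fingers close. It gives the time, the measured TCP pose, the force and the opening at its end, in the units of the state.
- telemetry.observe(): the state, without advancing time (a new reading comes with each control period).
- cams.grab_frame(name): name is "side" or "top"; returns the picture (480x640x3 uint8, blue, green, red); there is no depth.
- cams.get_calibration(name): a dict with "fx", "fy", "cx", "cy" (pixels), "k1" (the pictures are not rectified: a ray, as slopes to the right and down, at radius r is drawn at 1 + k1 r^2 times it, then the intrinsics apply), "R" (3x3) and "t" (3): a world point X has camera coordinates R X + t. Camera axes: x right, y down, z forward; pixel columns grow to the right and rows downward; lengths in m; the calibration is good to about 2 mm. A picture is of the moment at which its call begins. get_calibration takes no time and is no camera call.
- job.job_done(): hands the job in, once; it reports no verdict.
The state is a dict: "clock": time; "qpos": joint angles; "qd": joint speeds; "joint_efforts": joint torques, N m; "position": TCP position; "tool_rot": TCP orientation; "force": force on the tool from outside, world axes, zero at the start; "moment": the same for the moment, N m; "grip_width": finger opening in m.
Only numpy, scipy, OpenCV 4.12 (cv2) and the standard library are available. Lean on these libraries where they do the work, as an engineer would, in place of code of your own. Each camera call takes 0.05 s, during which the arm holds its last target.

## Working session

There is one attempt and no reset: what is moved stays moved. The work goes in short steps, Python scripts to look and compute and a tool call to move; the robot and the scene stay as the last step left them, time stands still between calls to the robot, and variables do not carry over. Pictures are saved under pics/ and viewed, and the job is handed in when it is done.

Besides the shell and the picture viewer there is one more tool, called after "Emit:" in YAML: its name, and indented under it one key for each argument. arm_command: Moves the arm, as the interface text tells. Its arguments: {"type":"object","properties":{"deltas":{"type":"array","items":{"type":"array","items":{"type":"number"}}},"newtons":{"type":"number"}},"required":["deltas"]}

```bash
ls; mkdir -p pics; python3 - <<'E'
from workcell import telemetry, cams, job, bot
import cv2
print(telemetry.observe())
print(bot.tips_ahead,[a for a in dir(bot) if a[0]!='_'])
for n in("side","top"):
    cv2.imwrite(f"pics/{n}0.png",cams.grab_frame(n)); print(n,cams.get_calibration(n))
E
```

```text
pics
{'clock': 0.0, 'qpos': array([ 1.17378362,  0.52202158, -0.0363105 ,  1.59999485,  0.02117104,
        1.02112463, -0.11282843]), 'qd': array([ 0.000606  ,  0.00185221,  0.00166709, -0.00148065,  0.00073566,
       -0.00124328,  0.0010826 ]), 'joint_efforts': array([ 2.82152563e-03, -9.27092314e+01,  1.98036723e+00, -3.69930124e+01,
        1.77401322e-02,  8.25597032e-03, -2.86361910e-05]), 'position': array([ 0.20049092, -0.59159983,  0.22412592]), 'tool_rot': array([-3.14043011e+00,  6.78994313e-05,  3.26744312e-01]), 'force': array([ 0.52593716, -0.228224  , -0.47305006]), 'moment': array([0.03639367, 0.00970663, 0.01676894]), 'grip_width': 0.08557207959727967}
0.017 ['IKError', 'tips_ahead']
side {'fx': 596.5392785157235, 'fy': 596.5392785157235, 'cx': 314.2040866118039, 'cy': 233.97540087045792, 'k1': -0.051514045176732144, 'R': array([[-0.99256027, -0.1208552 , -0.01476916],
       [-0.08428844,  0.76959397, -0.63294595],
       [ 0.08786107, -0.62699214, -0.7740551 ]]), 't': array([0.5319464 , 0.05192904, 1.21005974])}
top {'fx': 607.5333430173764, 'fy': 607.5333430173764, 'cx': 337.5694636288428, 'cy': 251.92912938321584, 'k1': -0.10106065451685646, 'R': array([[-0.01262915, -0.99959683,  0.02542992],
       [-0.9853395 ,  0.00811371, -0.17041198],
       [ 0.17013694, -0.02720926, -0.98504471]]), 't': array([0.04673211, 0.51662263, 1.26009581])}
```

View pics/top0.png

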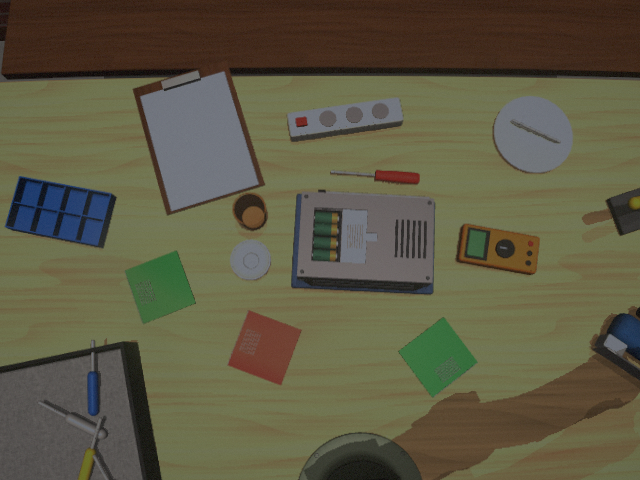

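View pics/side0.png

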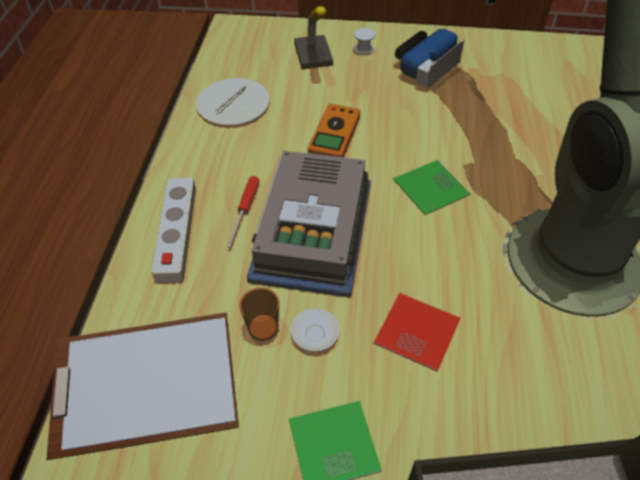

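Top view: the radio sits at about px (366,240) with its bay on the left and the white cover at about (354,237). Cover look-alikes: red plate (265,347), green plates (160,287) and (438,356), clipboard (198,140). I choose the white one in the radio, and check it in a close crop.

```bash
python3 - <<'E'
import cv2
a=cv2.imread("pics/top0.png")[180:305,280:450]; b=cv2.imread("pics/side0.png")[140:300,240:380]
f=lambda x,s:cv2.resize(cv2.convertScaleAbs(x,alpha=1.5),None,fx=s,fy=s,interpolation=cv2.INTER_CUBIC)
cv2.imwrite("pics/topc.png",f(a,4.7)); cv2.imwrite("pics/sidec.png",f(b,3.7))
E
```

```text
(no output)
```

View pics/topc.png

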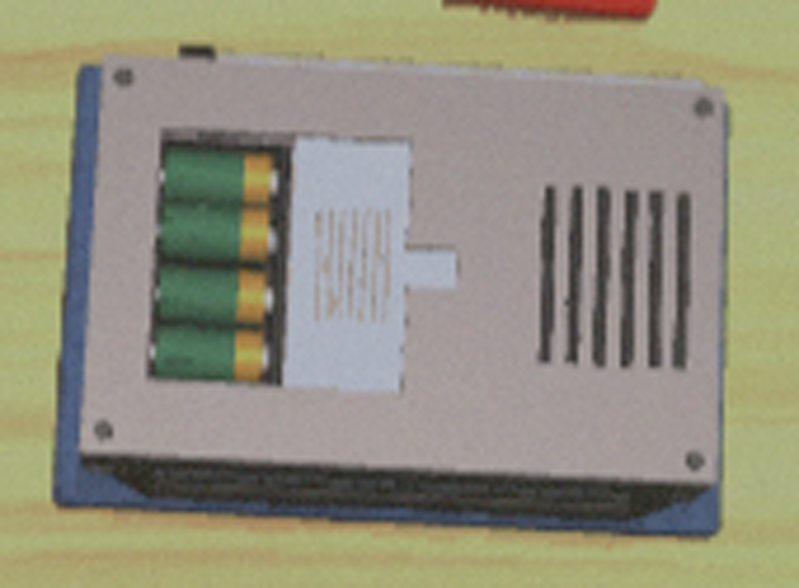

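View pics/sidec.png

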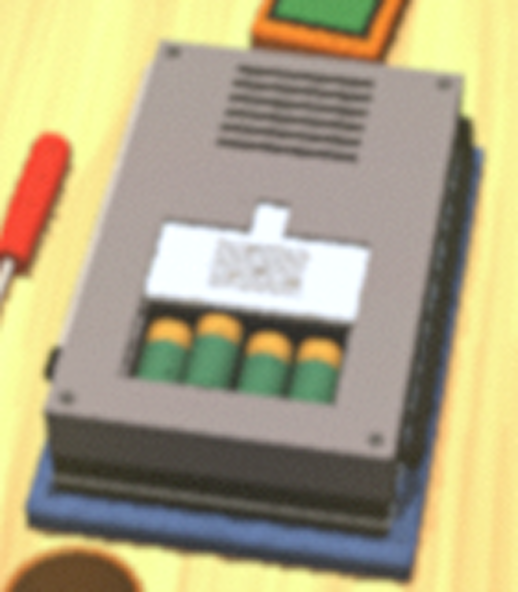

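The crop confirms it: the white cover, with its ribs, lies partly under the rear half of the opening. The raised cell is second from the left in the side view and second from the top in the top view, which is radio x +13.5. Next I triangulate the screws and the opening corners.

```bash
cat > h.py <<'E'
import numpy as np, cv2
from workcell import telemetry, cams, job, bot
def cal(n):
    c=cams.get_calibration(n); K=np.array([[c['fx'],0,c['cx']],[0,c['fy'],c['cy']],[0,0,1.]])
    return K,np.array([c['k1'],0,0,0.]),np.array(c['R']),np.array(c['t'])
def und(n,p):
    K,d,R,t=cal(n); return cv2.undistortPoints(np.array(p,float).reshape(-1,1,2),K,d).reshape(-1,2)
def tri(pt,ps):
    P=[np.c_[cal(n)[2],cal(n)[3]] for n in("top","side")]
    X=cv2.triangulatePoints(P[0],P[1],und("top",pt).T,und("side",ps).T); return (X[:3]/X[3]).T
def plane(n,p,z):
    K,d,R,t=cal(n); u=np.c_[und(n,p),np.ones(len(np.reshape(p,(-1,2))))]; D=u@R; C=-R.T@t
    return C+D*((z-C[2])/D[:,2])[:,None]
def proj(n,X):
    K,d,R,t=cal(n); return cv2.projectPoints(np.array(X,float).reshape(-1,1,3),cv2.Rodrigues(R)[0],t,K,d)[0].reshape(-1,2)
E
python3 - <<'E'
from h import *
np.set_printoptions(precision=4,suppress=True)
T=lambda a:np.array(a)/4.7+[280,180]-.4
S=lambda a:np.array(a)/3.7+[240,140]-.4
t=T([(124,77),(704,107),(695,460),(104,430),(163,130),(411,142),(402,392),(150,378)])
s=S([(67,398),(173,52),(443,85),(376,439),(128,378),(168,222),(371,245),(335,404)])
X=tri(t,s); print(X); 
for n,p in(("top",t),("side",s)):
    Y=plane(n,p,.09); print(n,Y[:,:2]); 
    o=Y[4:]; print(o.mean(0), Y[:4].mean(0))
    for i,j in((0,3),(1,2),(4,7),(5,6)): print(np.linalg.norm(Y[i]-Y[j]))
    for a,b in((1,0),(2,3),(5,4),(6,7)):
        v=Y[a]-Y[b]; print("yaw",np.degrees(np.arctan2(v[0],-v[1])), np.linalg.norm(v))
E
```

```text
[[ 0.6292  0.1075  0.0895]
 [ 0.614  -0.153   0.0892]
 [ 0.4546 -0.1429  0.0882]
 [ 0.4697  0.1168  0.0902]
 [ 0.6025  0.0904  0.0892]
 [ 0.5977 -0.0205  0.088 ]
 [ 0.485  -0.014   0.0895]
 [ 0.4926  0.0966  0.0898]]
top [[ 0.629   0.1075]
 [ 0.6138 -0.1528]
 [ 0.454  -0.1426]
 [ 0.4697  0.1168]
 [ 0.6045  0.0902]
 [ 0.5983 -0.0204]
 [ 0.4854 -0.014 ]
 [ 0.4926  0.0966]]
[0.5452 0.0381 0.09  ] [ 0.5416 -0.0178  0.09  ]
0.15950597183562876
0.160117961444477
0.11204330713707543
0.11302160715911372
yaw -3.338843934490822 0.2607825225698834
yaw -3.473183747112269 0.2598546170685241
yaw -3.2078315930548764 0.11077524766240791
yaw -3.7135563783061163 0.11084099164010158
side [[ 0.6291  0.1079]
 [ 0.6138 -0.1521]
 [ 0.455  -0.1412]
 [ 0.4698  0.1166]
 [ 0.6002  0.0915]
 [ 0.5962 -0.0184]
 [ 0.4846 -0.0135]
 [ 0.4926  0.0967]]
[0.5434 0.0391 0.09  ] [ 0.5419 -0.0172  0.09  ]
0.15958161632647444
0.1592309187541181
0.10774647177364878
0.11176194328892258
yaw -3.36997073280777 0.2604346745287338
yaw -3.2907285474140378 0.2582257017992534
yaw -2.0712435054868585 0.1099749465717325
yaw -4.1561548646389 0.11050031558448001
```

Emit:
arm_command:
  deltas:
    - [-1,0,0,-0.3,0,0,0.24]
    - [-1,0,0,-0.5,0,0,0.491]
    - [-1,0,0,-0.5,0,0,0.491]
    - [-1,0,0,-0.5,0,0,0.491]
  newtons: 30

```text
clock: 0.6
position: [0.2006, -0.5915, 0.2989]
tool_rot: [-3.141, 0.001, -0.057]
force: [0.2, -0.4, -0.6]
grip_width: 0.0124
```

Emit:
arm_command:
  deltas:
    - [-1,0.2,-0.35,0,0,0,0]
    - [-1,0.33,-0.7,0,0,0,0]
    - [-1,0.5,-1,0,0,0,0]

```text
clock: 0.98
position: [0.2844, -0.4445, 0.2987]
tool_rot: [-3.14, 0.001, -0.057]
force: [1.1, -1.0, -0.7]
grip_width: -0.0001
```

Emit:
arm_command:
  deltas:
    - [-1,0.2,-0.35,0,0,0,0]
    - [-1,0.33,-0.7,0,0,0,0]
    - [-1,0.5,-1,0,0,0,0]

```text
clock: 1.35
position: [0.368, -0.2992, 0.2989]
tool_rot: [-3.141, 0.001, -0.057]
force: [1.7, -1.1, 0.1]
grip_width: 0.0001
```

Emit:
arm_command:
  deltas:
    - [-1,0.2,-0.35,0,0,0,0]
    - [-1,0.33,-0.7,0,0,0,0]
    - [-1,0.5,-1,0,0,0,0]

```text
clock: 1.72
position: [0.4517, -0.1539, 0.299]
tool_rot: [-3.141, 0.001, -0.057]
force: [0.9, -0.8, 1.1]
grip_width: -0.0004
```

Emit:
arm_command:
  deltas:
    - [-1,0.2,-0.35,0,0,0,0]
    - [-1,0.33,-0.7,0,0,0,0]
    - [-1,0.5,-1,0,0,0,0]
    - [-1,0.5,-1,0,0,0,0]

```text
clock: 2.22
position: [0.536, -0.0069, 0.2983]
tool_rot: [-3.14, 0.002, -0.052]
force: [-1.5, -1.8, -0.3]
grip_width: 0.0002
```

Emit:
arm_command:
  deltas:
    - [-1,0.13,-0.3,0.1,0,0,0]
    - [-1,0.13,-0.51,0.4,0,0,0]
    - [-1,0.13,-0.51,0.75,0,0,0]
    - [-1,0.13,-0.51,0.9,0,0,0]
    - [-1,0.13,-0.51,0.9,0,0,0]
    - [-1,0.13,-0.51,0.9,0,0,0]

```text
clock: 2.98
position: [0.5597, 0.0643, 0.1655]
tool_rot: [-3.141, -0.001, -0.059]
force: [-0.2, 0.5, 1.0]
grip_width: -0.0002
```

```bash
python3 - <<'E'
from h import *
for n in("top","side"):
    im=cams.grab_frame(n); cv2.imwrite(f"pics/{n}1.png",im)
s=telemetry.observe();print(s['position'],s['tool_rot'],s['force'],s['qpos'])
im=cv2.imread("pics/side1.png")[100:300,220:400]
cv2.imwrite("pics/side1c.png",cv2.resize(cv2.convertScaleAbs(im,alpha=1.5),None,fx=3,fy=3,interpolation=cv2.INTER_CUBIC))
E
```

```text
[0.55988996 0.06443613 0.16586357] [-3.14125980e+00 -1.64416005e-03 -5.90192733e-02] [-0.07549612  0.10315071  0.4691789 ] [-0.00738686  0.50674245 -0.29243297  1.81249884  0.18799019  0.84769335
 -2.01958114]
```

View pics/side1c.png

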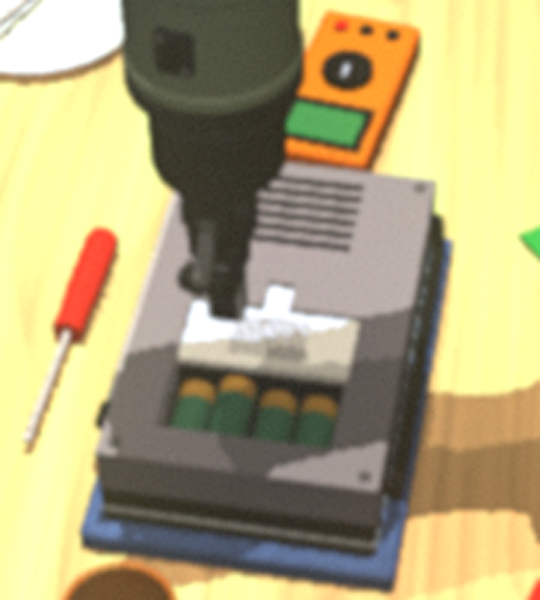

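Emit:
arm_command:
  deltas:
    - [-1,0,-0.027,0.15,0,0,0]
    - [-1,0,-0.027,0.27,0,0,0]
    - [-1,0,-0.027,0.32,0,0,0]
    - [-1,0,-0.027,0.32,0,0,0]
    - [-1,0,-0.027,0.32,0,0,0]

```text
clock: 3.7
position: [0.5599, 0.0686, 0.1172]
tool_rot: [-3.141, -0.001, -0.059]
force: [-0.2, -0.4, 0.2]
grip_width: 0.0001
```

Emit:
arm_command:
  deltas:
    - [-1,0,0,0.02,0,0,0]
    - [-1,0,0,0.04,0,0,0]
    - [-1,0,0,0.05,0,0,0]
    - [-1,0,0,0.06,0,0,0]
    - [-1,0,0,0.06,0,0,0]

```text
clock: 4.32
position: [0.5595, 0.0687, 0.1076]
tool_rot: [3.142, 0.0, -0.059]
force: [0.4, -0.5, -0.2]
grip_width: 0.0
```

Emit:
arm_command:
  deltas:
    - [-1,0,0,0.01,0,0,0]
    - [-1,0,0,0.02,0,0,0]
    - [-1,0,0,0.02,0,0,0]

```text
clock: 4.7
position: [0.5595, 0.0687, 0.1046]
tool_rot: [3.142, 0.0, -0.059]
force: [0.1, -0.2, 0.1]
grip_width: 0.0002
```

Fingertips at about 0.0876 and no contact yet. I continue in small steps.

Emit:
arm_command:
  deltas:
    - [-1,0,0,0.007,0,0,0]
    - [-1,0,0,0.014,0,0,0]
    - [-1,0,0,0.014,0,0,0]

```text
clock: 5.08
position: [0.5595, 0.0686, 0.1025]
tool_rot: [3.142, 0.0, -0.059]
force: [-1.5, 0.1, -1.1]
grip_width: 0.0001
```

Emit:
arm_command:
  deltas:
    - [-1,0,0,0.007,0,0,0]
    - [-1,0,0,0.014,0,0,0]
    - [-1,0,0,0.014,0,0,0]

```text
clock: 5.45
position: [0.5595, 0.0687, 0.1004]
tool_rot: [3.142, 0.0, -0.059]
force: [-0.1, 0.0, 0.7]
grip_width: -0.0001
```

```bash
python3 - <<'E'
from h import *
for n,(r0,r1,c0,c1) in dict(top=(180,300,280,440),side=(140,270,240,380)).items():
    im=cams.grab_frame(n); cv2.imwrite(f"pics/{n}2.png",im)
    cv2.imwrite(f"pics/{n}2c.png",cv2.resize(cv2.convertScaleAbs(im[r0:r1,c0:c1],alpha=1.8),None,fx=4.5,fy=4.5,interpolation=cv2.INTER_CUBIC))
E
```

```text
(no output)
```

View pics/side2c.png

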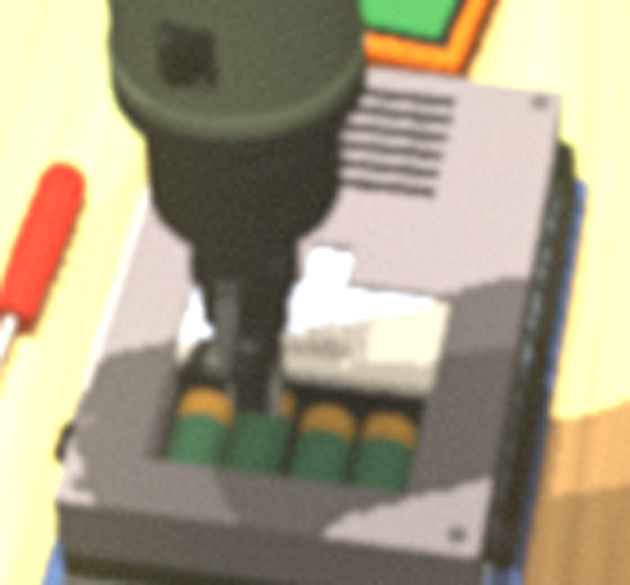

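View pics/top2c.png

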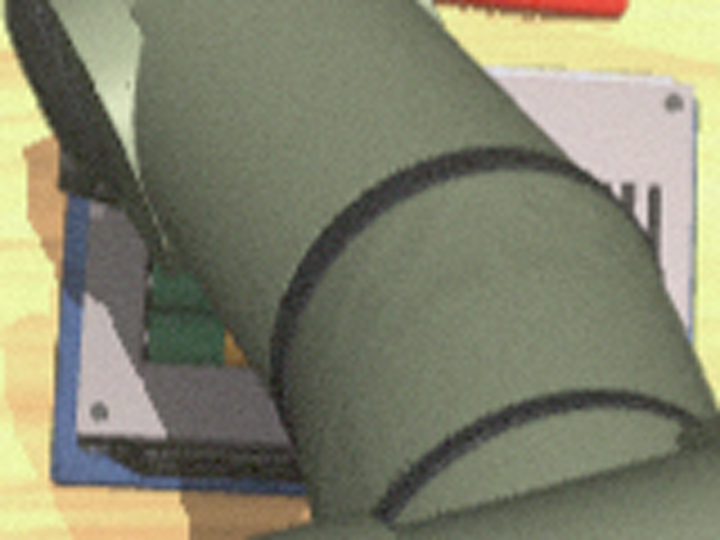

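Side crop: the fingertips, at about crop px (258,405), are right over the raised cell and look just short of touching it. I continue down.

Emit:
arm_command:
  deltas:
    - [-1,0,0,0.007,0,0,0]
    - [-1,0,0,0.014,0,0,0]
    - [-1,0,0,0.014,0,0,0]

```text
clock: 5.92
position: [0.5596, 0.0687, 0.0983]
tool_rot: [-3.142, 0.0, -0.059]
force: [0.4, 0.9, 0.0]
grip_width: -0.0003
```

Emit:
arm_command:
  deltas:
    - [-1,0,0,0.007,0,0,0]
    - [-1,0,0,0.014,0,0,0]
    - [-1,0,0,0.014,0,0,0]

```text
clock: 6.3
position: [0.5595, 0.0686, 0.0962]
tool_rot: [3.142, 0.0, -0.059]
force: [0.3, 0.3, -1.0]
grip_width: 0.0002
```

```bash
python3 - <<'E'
from h import *
im=cams.grab_frame("side"); cv2.imwrite("pics/side3.png",im)
r0,r1,c0,c1=190,270,250,360
cv2.imwrite("pics/side3c.png",cv2.resize(cv2.convertScaleAbs(im[r0:r1,c0:c1],alpha=2.2),None,fx=7,fy=7,interpolation=cv2.INTER_CUBIC))
R=np.array([.5417,-.0175]);ex=np.array([.9983,-.0588]);ey=np.array([.0588,.9983])
w=lambda x,y,z:[*(R+ex*x/1e3+ey*y/1e3),.02+z/1e3]
P=[w(13.5,87,70),w(13.5,87,59),w(-57,112,70),w(57,112,70),[.5595,.0686,.0792]]
print((proj("side",P)-[c0,r0])*7)
s=telemetry.observe();print(s['position'],s['force'],s['joint_efforts'])
E
```

```text
[[326.36938494 309.64776358]
 [327.86383686 334.80169435]
 [565.08493112 414.62208109]
 [151.67806141 359.08347557]
 [330.65285227 334.70750174]]
[0.55957518 0.06865168 0.09627541] [ 0.16347054  0.19891087 -0.56937467] [-6.99305849e-03 -9.04842067e+01 -3.17723170e+00 -2.74278885e+01
  1.91575522e-02 -1.40997145e-02 -5.08897210e-03]
```

View pics/side3c.png

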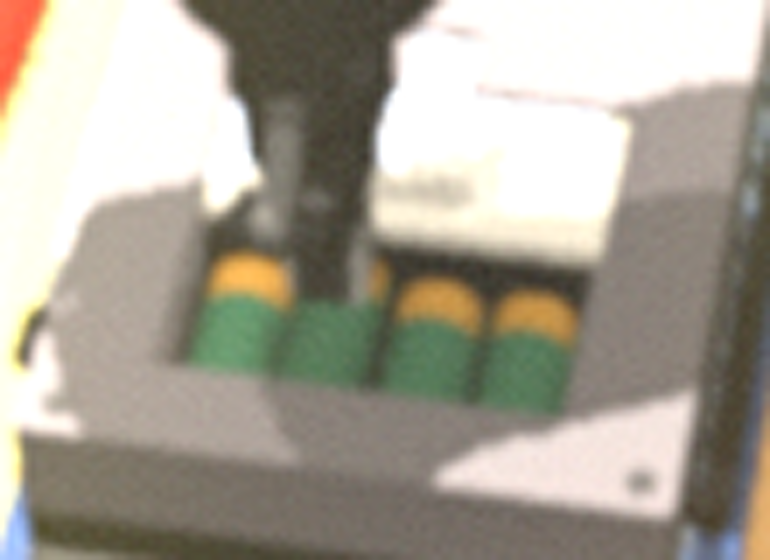

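The tip's lower edge, at crop row about 300, shows it still a few mm above the cell's top line (row about 310). The real tip is higher than the 17 mm nominal would put it. I keep going down, led by force.

Emit:
arm_command:
  deltas:
    - [-1,0,0,0.007,0,0,0]
    - [-1,0,0,0.014,0,0,0]
    - [-1,0,0,0.014,0,0,0]

```text
clock: 6.72
position: [0.5595, 0.0686, 0.0941]
tool_rot: [3.142, 0.0, -0.059]
force: [0.5, -0.2, 0.2]
grip_width: 0.0
```

Emit:
arm_command:
  deltas:
    - [-1,0,0,0.007,0,0,0]
    - [-1,0,0,0.007,0,0,0]

```text
clock: 6.98
position: [0.5595, 0.0686, 0.0931]
tool_rot: [3.142, 0.0, -0.059]
force: [-0.0, -0.0, -0.1]
grip_width: 0.0003
```

Emit:
arm_command:
  deltas:
    - [-1,0,0,0.007,0,0,0]
    - [-1,0,0,0.007,0,0,0]

```text
clock: 7.22
position: [0.5595, 0.0686, 0.092]
tool_rot: [3.142, 0.0, -0.059]
force: [-0.5, 0.7, -0.9]
grip_width: 0.0002
```

Emit:
arm_command:
  deltas:
    - [-1,0,0,0.007,0,0,0]
    - [-1,0,0,0.007,0,0,0]

```text
clock: 7.48
position: [0.5595, 0.0687, 0.0909]
tool_rot: [3.142, 0.0, -0.059]
force: [-0.2, -1.0, 0.1]
grip_width: -0.0001
```

Emit:
arm_command:
  deltas:
    - [-1,0,0,0.007,0,0,0]
    - [-1,0,0,0.007,0,0,0]

```text
clock: 7.72
position: [0.5596, 0.0686, 0.0899]
tool_rot: [3.142, 0.0, -0.059]
force: [0.4, -0.3, 0.1]
grip_width: 0.0004
```

Emit:
arm_command:
  deltas:
    - [-1,0,0,0.007,0,0,0]
    - [-1,0,0,0.007,0,0,0]

```text
clock: 7.98
position: [0.5595, 0.0687, 0.0889]
tool_rot: [-3.142, 0.0, -0.059]
force: [-0.1, 0.3, -0.2]
grip_width: 0.0001
```

Emit:
arm_command:
  deltas:
    - [-1,0,0,0.007,0,0,0]
    - [-1,0,0,0.007,0,0,0]

```text
clock: 8.22
position: [0.5595, 0.0686, 0.0878]
tool_rot: [3.142, 0.0, -0.059]
force: [0.0, -0.1, 1.0]
grip_width: 0.0001
```

```bash
cat > snap.py <<'E'
from h import *
import sys
k=sys.argv[1]
im=cams.grab_frame("side"); cv2.imwrite(f"pics/side{k}.png",im)
r0,r1,c0,c1=190,270,250,360
cv2.imwrite(f"pics/side{k}c.png",cv2.resize(cv2.convertScaleAbs(im[r0:r1,c0:c1],alpha=2.2),None,fx=7,fy=7,interpolation=cv2.INTER_CUBIC))
s=telemetry.observe();print(s['clock'],s['position'],s['force'])
E
python3 snap.py 4
```

```text
8.275 [0.55955698 0.06866868 0.08786464] [ 0.14868778 -0.34087438 -0.20215575]
```

View pics/side4c.png

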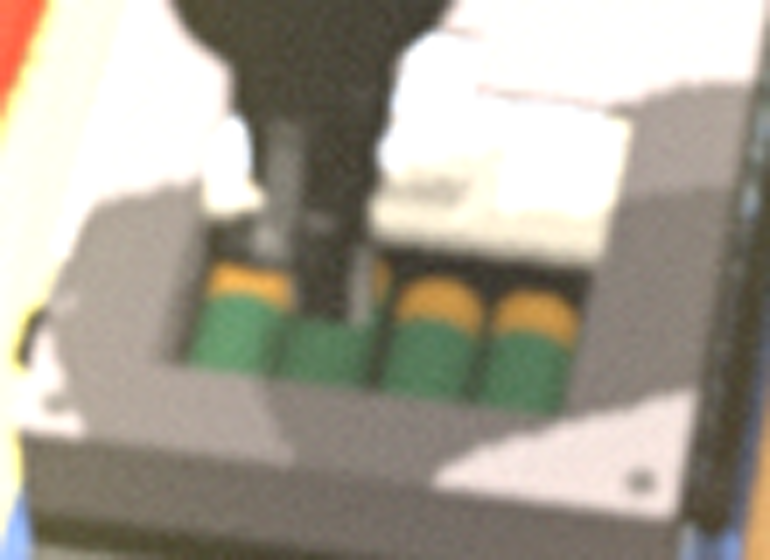

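The tip edge is now at crop row 322, and cell 2's band is still high at (380,275). Still no contact; I go on in 1 mm steps.

Emit:
arm_command:
  deltas:
    - [-1,0,0,0.007,0,0,0]
    - [-1,0,0,0.007,0,0,0]

```text
clock: 8.52
position: [0.5595, 0.0687, 0.0868]
tool_rot: [3.142, 0.0, -0.059]
force: [0.6, 1.0, -1.1]
grip_width: -0.0001
```

Emit:
arm_command:
  deltas:
    - [-1,0,0,0.007,0,0,0]
    - [-1,0,0,0.007,0,0,0]

```text
clock: 8.78
position: [0.5596, 0.0686, 0.0857]
tool_rot: [-3.142, 0.0, -0.059]
force: [-0.5, -0.8, -0.3]
grip_width: 0.0005
```

Emit:
arm_command:
  deltas:
    - [-1,0,0,0.007,0,0,0]
    - [-1,0,0,0.007,0,0,0]

```text
clock: 9.02
position: [0.5596, 0.0686, 0.0847]
tool_rot: [3.142, 0.0, -0.059]
force: [0.0, 0.5, -0.1]
grip_width: 0.0001
```

```bash
python3 snap.py 5
```

```text
9.075 [0.55955403 0.06863418 0.08469617] [-0.42602922 -0.32689805 -0.04911651]
```

View pics/side5c.png

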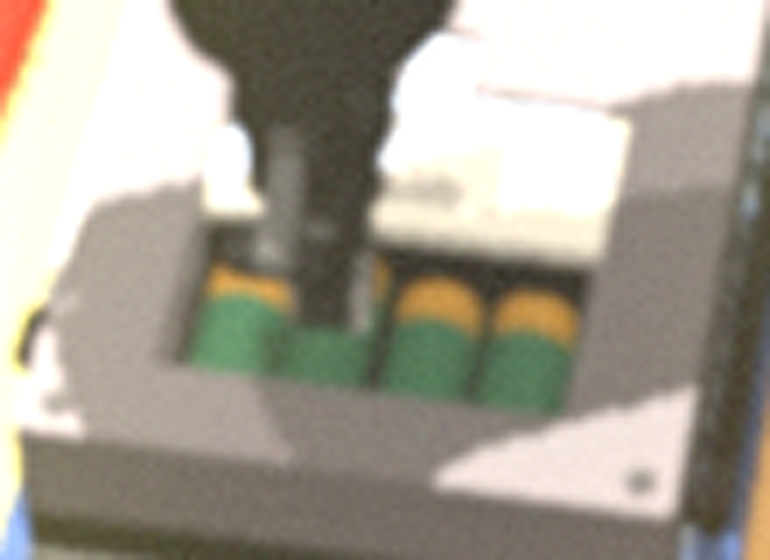

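```bash
python3 - <<'E'
from h import *
for z in (.1659,.1489):
  for dy in (0,.0145):
    print(z,dy,proj("side",[.5599,.0644+dy,z]),proj("top",[.5599,.0644+dy,z]))
im=cv2.imread("pics/side1.png")
r0,r1,c0,c1=140,230,260,360
cv2.imwrite("pics/side1d.png",cv2.resize(cv2.convertScaleAbs(im[r0:r1,c0:c1],alpha=2.2),None,fx=6,fy=6,interpolation=cv2.INTER_CUBIC))
print((proj("side",[[.5599,.0644,.1659],[.5599,.0644,.1489],[.5599,.0789,.1489]])-[c0,r0])*6)
E
```

```text
0.1659 0 [[295.5955896  206.23993772]] [[327.11141343 219.87358411]]
0.1659 0.0145 [[294.47186685 212.16092494]] [[319.71022119 219.92482081]]
0.1489 0 [[295.95232314 212.3848642 ]] [[327.03863454 221.77519161]]
0.1489 0.0145 [[294.84523646 218.28636231]] [[319.73990812 221.82623852]]
[[213.57353759 397.4396263 ]
 [215.71393885 434.30918519]
 [209.07141875 469.71817384]]
```

View pics/side1d.png

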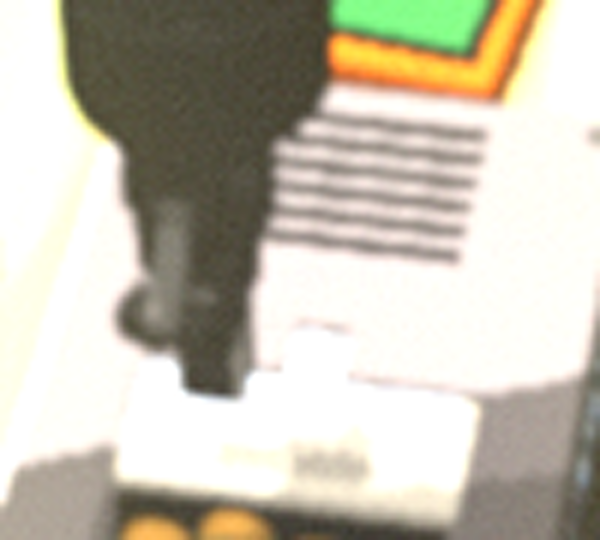

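View pics/top1.png

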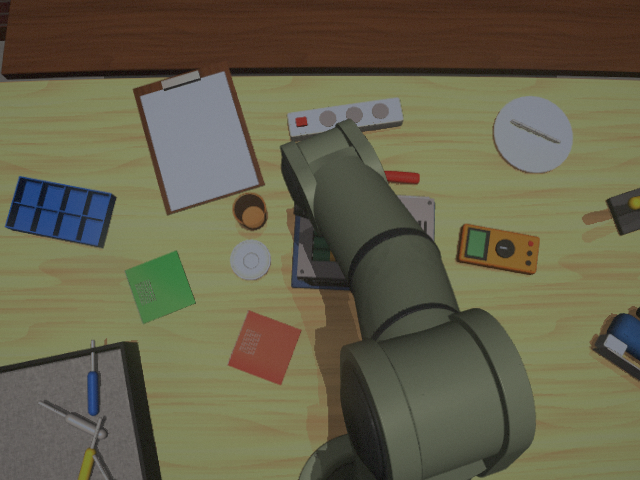

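The visible tip lies about at the projected TCP, so the true tip sits much higher than nominal. I step on by force.

Emit:
arm_command:
  deltas:
    - [-1,0,0,0.005,0,0,0]
    - [-1,0,0,0.005,0,0,0]

```text
clock: 9.32
position: [0.5596, 0.0687, 0.0839]
tool_rot: [3.142, 0.0, -0.059]
force: [0.8, -0.8, -0.2]
grip_width: 0.0001
```

Emit:
arm_command:
  deltas:
    - [-1,0,0,0.005,0,0,0]
    - [-1,0,0,0.005,0,0,0]

```text
clock: 9.57
position: [0.5596, 0.0686, 0.0832]
tool_rot: [3.142, 0.0, -0.059]
force: [0.7, 0.6, -0.0]
grip_width: -0.0001
```

Emit:
arm_command:
  deltas:
    - [-1,0,0,0.005,0,0,0]
    - [-1,0,0,0.005,0,0,0]

```text
clock: 9.82
position: [0.5596, 0.0687, 0.0824]
tool_rot: [-3.142, 0.0, -0.059]
force: [-0.1, -0.1, 0.7]
grip_width: 0.0002
```

Emit:
arm_command:
  deltas:
    - [-1,0,0,0.005,0,0,0]
    - [-1,0,0,0.005,0,0,0]

```text
clock: 10.07
position: [0.5597, 0.0689, 0.0819]
tool_rot: [-3.141, -0.0, -0.059]
force: [-0.3, 1.2, 3.6]
grip_width: 0.0004
```

Contact: Fz 3.6 N at TCP z 0.0819. I look before pushing on.

```bash
python3 snap.py 6; python3 - <<'E'
import cv2
im=cv2.imread("pics/side6.png")
cv2.imwrite("pics/side6d.png",cv2.resize(cv2.convertScaleAbs(im[120:300,220:400],alpha=2),None,fx=3.3,fy=3.3,interpolation=cv2.INTER_CUBIC))
E
```

```text
10.125 [0.5596492  0.06884502 0.08186645] [-0.50087955  2.16292945  3.21766527]
```

View pics/side6c.png

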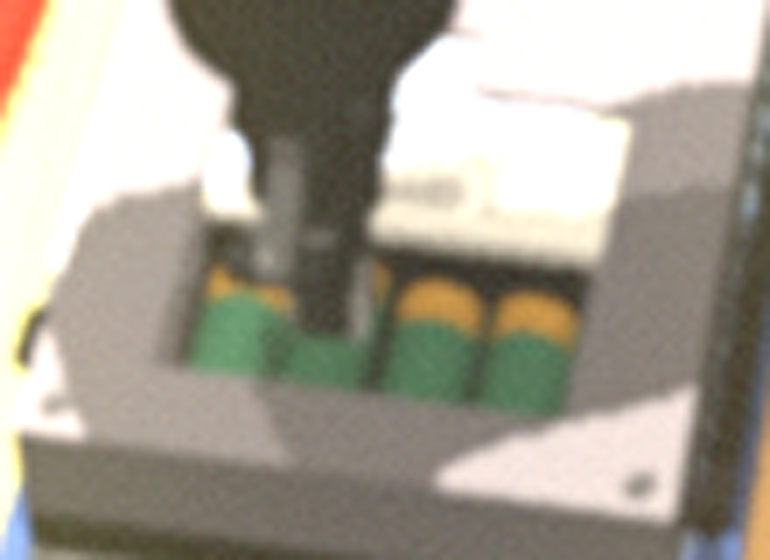

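View pics/side6d.png

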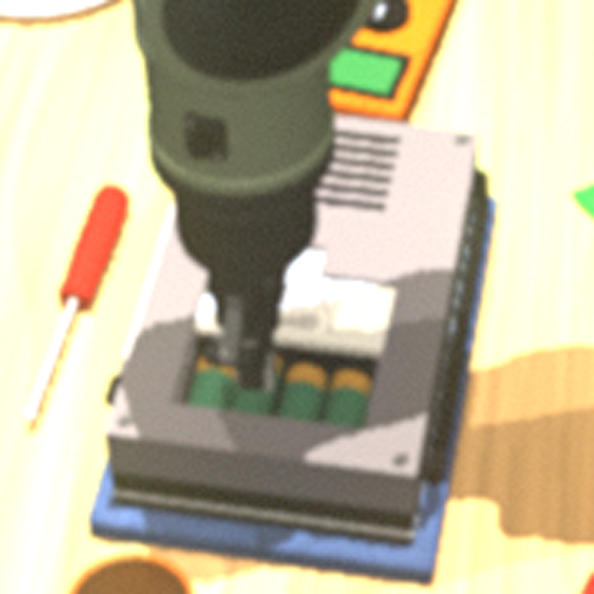

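The fingertips sit on the raised cell (tip edge at crop (335,335), band beside it at (380,285)). The +y force fits the radio rocking forward. I push on gently.

Emit:
arm_command:
  deltas:
    - [-1,0,0,0.005,0,0,0]
    - [-1,0,0,0.005,0,0,0]

```text
clock: 10.38
position: [0.5597, 0.069, 0.0811]
tool_rot: [-3.141, -0.0, -0.059]
force: [-0.8, 2.2, 6.1]
grip_width: 0.0002
```

Emit:
arm_command:
  deltas:
    - [-1,0,0,0.005,0,0,0]
    - [-1,0,0,0.005,0,0,0]

```text
clock: 10.62
position: [0.5597, 0.069, 0.0804]
tool_rot: [-3.141, -0.0, -0.059]
force: [-0.7, 2.7, 6.1]
grip_width: -0.0002
```

Emit:
arm_command:
  deltas:
    - [-1,0,0,0.006,0,0,0]
    - [-1,0,0,0.012,0,0,0]

```text
clock: 10.88
position: [0.5597, 0.0691, 0.0786]
tool_rot: [-3.141, -0.0, -0.059]
force: [-1.3, 2.8, 5.6]
grip_width: -0.0002
```

Emit:
arm_command:
  deltas:
    - [-1,0,0,0.006,0,0,0]
    - [-1,0,0,0.012,0,0,0]

```text
clock: 11.12
position: [0.5597, 0.0691, 0.0768]
tool_rot: [-3.141, -0.0, -0.059]
force: [-2.2, 3.7, 4.8]
grip_width: 0.0
```

Emit:
arm_command:
  deltas:
    - [-1,0,0,0.006,0,0,0]
    - [-1,0,0,0.012,0,0,0]

```text
clock: 11.38
position: [0.5597, 0.0691, 0.075]
tool_rot: [-3.141, -0.0, -0.059]
force: [-2.1, 2.7, 4.8]
grip_width: 0.0002
```

Emit:
arm_command:
  deltas:
    - [-1,0,0,0.006,0,0,0]
    - [-1,0,0,0.012,0,0,0]

```text
clock: 11.62
position: [0.5597, 0.0691, 0.0732]
tool_rot: [-3.141, -0.0, -0.059]
force: [-1.4, 3.1, 5.9]
grip_width: -0.0003
```

Emit:
arm_command:
  deltas:
    - [-1,0,0,0.006,0,0,0]
    - [-1,0,0,0.006,0,0,0]

```text
clock: 11.88
position: [0.5597, 0.069, 0.0722]
tool_rot: [-3.141, -0.0, -0.059]
force: [-1.9, 2.8, 6.3]
grip_width: -0.0002
```

Emit:
arm_command:
  deltas:
    - [-1,0,0,0.006,0,0,0]
    - [-1,0,0,0.006,0,0,0]

```text
clock: 12.12
position: [0.5597, 0.0691, 0.0714]
tool_rot: [-3.141, -0.0, -0.059]
force: [-1.8, 2.2, 5.7]
grip_width: 0.0002
```

Emit:
arm_command:
  deltas:
    - [-1,0,0,0.006,0,0,0]
    - [-1,0,0,0.006,0,0,0]

```text
clock: 12.38
position: [0.5598, 0.0694, 0.0706]
tool_rot: [-3.141, -0.001, -0.058]
force: [-2.0, 4.6, 7.8]
grip_width: -0.0001
```

Emit:
arm_command:
  deltas:
    - [-1,0,0,0.006,0,0,0]
    - [-1,0,0,0.006,0,0,0]

```text
clock: 12.62
position: [0.5598, 0.0698, 0.0699]
tool_rot: [-3.14, -0.001, -0.058]
force: [-3.0, 6.8, 10.8]
grip_width: -0.0003
```

```bash
python3 snap.py 7
```

```text
12.675 [0.5598544  0.06975295 0.06991114] [-2.48084673  6.54529646 10.05104215]
```

View pics/side7c.png

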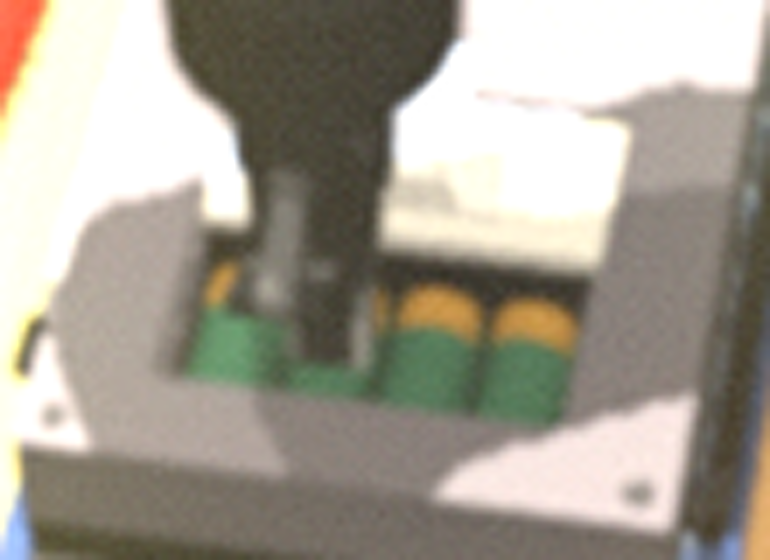

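Emit:
arm_command:
  deltas:
    - [-1,0,0,0.006,0,0,0]
    - [-1,0,0,0.006,0,0,0]

```text
clock: 12.92
position: [0.5599, 0.0701, 0.0691]
tool_rot: [-3.14, -0.001, -0.058]
force: [-2.8, 7.6, 12.9]
grip_width: 0.0003
```

Emit:
arm_command:
  deltas:
    - [-1,0,0,0.003,0,0,0]
    - [-1,0,0,0.003,0,0,0]

```text
clock: 13.18
position: [0.5599, 0.0703, 0.0688]
tool_rot: [-3.14, -0.001, -0.058]
force: [-3.5, 7.8, 13.3]
grip_width: -0.0001
```

Emit:
arm_command:
  deltas:
    - [-1,0,0,-0.05,0,0,0]
    - [-1,0,0,-0.25,0,0,0]
    - [-1,-0.087,0.3,-0.3,0,0,0]
    - [-1,-0.087,0.42,-0.3,0,0,0]
    - [-1,-0.087,0.42,-0.3,0,0,0]
    - [-1,-0.087,0.42,-0.3,0,0,0]

```text
clock: 13.92
position: [0.543, 0.0075, 0.1129]
tool_rot: [-3.141, 0.0, -0.058]
force: [0.5, -0.1, -0.4]
grip_width: 0.0001
```

```bash
python3 snap.py 8
```

```text
13.975 [0.54298455 0.00768287 0.11285814] [ 0.1122406   0.13549813 -0.57114928]
```

View pics/side8c.png

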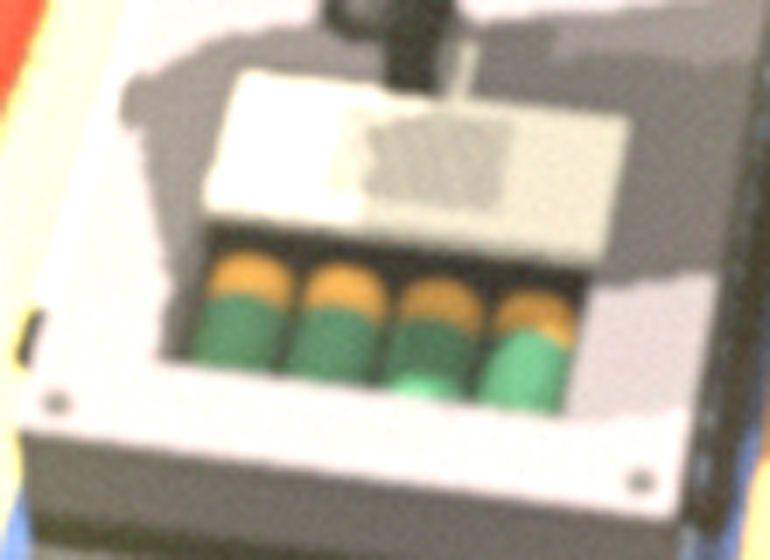

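```bash
python3 - <<'E'
import cv2,numpy as np
for k in("0","8"):
    im=cv2.imread(f"pics/side{k}.png")
    h=cv2.cvtColor(im,cv2.COLOR_BGR2HSV)[190:270,250:360]
    m=cv2.inRange(h,(10,100,40),(28,255,255)); m[:25]=0
    m=m.copy(); n,l,s,c=cv2.connectedComponentsWithStats(m)
    print(k,[(s[i].tolist(),c[i].round(2).tolist()) for i in range(1,n) if s[i,4]>15])
    hh=cv2.inRange(h,(35,80,20),(90,255,255)); n,l,s,c=cv2.connectedComponentsWithStats(hh)
    print("  g",[(s[i].tolist(),c[i].round(2).tolist()) for i in range(1,n) if s[i,4]>15])
E
```

```text
0 [([0, 25, 10, 45, 171], [2.54, 39.24]), ([29, 34, 54, 15, 336], [55.56, 40.82]), ([106, 60, 4, 20, 45], [108.18, 71.8])]
  g [([40, 41, 14, 13, 124], [46.38, 47.56]), ([28, 42, 12, 10, 86], [33.45, 47.05]), ([55, 46, 12, 10, 94], [60.67, 50.98]), ([68, 47, 12, 11, 92], [74.24, 52.66])]
8 [([0, 25, 9, 34, 154], [2.77, 36.87]), ([30, 35, 52, 14, 325], [54.9, 41.48]), ([106, 63, 4, 17, 41], [108.07, 73.02])]
  g [([45, 44, 7, 7, 22], [47.91, 47.18]), ([68, 47, 12, 11, 95], [74.24, 52.61]), ([56, 52, 9, 4, 22], [59.73, 54.0])]
```

```bash
python3 - <<'E'
import cv2,numpy as np
for k in("0","8"):
    im=cv2.imread(f"pics/side{k}.png")[190:270,250:360]
    b,g,r=[im[...,i].astype(float) for i in range(3)]
    h=cv2.cvtColor(im,cv2.COLOR_BGR2HSV)
    # band: red-dominance ratio
    q=np.clip((r-g)/(r+g+1),0,None)
    out=[]
    for c in (35,48.5,62.5,76):
        cs=slice(int(c-2),int(c+3)); p=q[30:56,cs].mean(1); out.append(np.round((p*np.arange(30,56)).sum()/p.sum(),2))
    print(k,out)
E
```

```text
0 [np.float64(38.37), np.float64(36.57), np.float64(41.03), np.float64(42.91)]
8 [np.float64(38.38), np.float64(38.79), np.float64(40.12), np.float64(41.14)]
```

Side crop: the second cell's band at (343,265) now appears in line with its neighbours. The finger's shadow clouds the measurement, so I step aside briefly and check without it, since this is the last chance before the cover hides the cell.

Emit:
arm_command:
  deltas:
    - [-1,0,0.3,-0.3,0,0,0]
    - [-1,0,0.7,-0.6,0,0,0]
    - [-1,0,1,-0.8,0,0,0]
    - [-1,0,1,-0.8,0,0,0]
    - [-1,0,1,-0.8,0,0,0]

```text
clock: 14.6
position: [0.5342, -0.1423, 0.2328]
tool_rot: [-3.141, 0.0, -0.058]
force: [0.5, 1.0, -0.9]
grip_width: 0.0
```

```bash
python3 snap.py 9; python3 - <<'E'
from h import *
cv2.imwrite("pics/top9.png",cams.grab_frame("top"))
for k in("0","9"):
    im=cv2.imread(f"pics/side{k}.png")[190:270,250:360]
    b,g,r=[im[...,i].astype(float) for i in range(3)]
    q=np.clip((r-g)/(r+g+1),0,None)
    out=[]
    for c in (35,48.5,62.5,76):
        cs=slice(int(c-2),int(c+3)); p=q[30:56,cs].mean(1); out.append(np.round((p*np.arange(30,56)).sum()/p.sum(),2))
    print(k,out)
E
```

```text
14.65 [ 0.53407037 -0.14160944  0.23237728] [-1.04549096  1.18295603  0.60311826]
0 [np.float64(38.37), np.float64(36.57), np.float64(41.03), np.float64(42.91)]
9 [np.float64(38.46), np.float64(39.2), np.float64(41.01), np.float64(42.79)]
```

View pics/side9c.png

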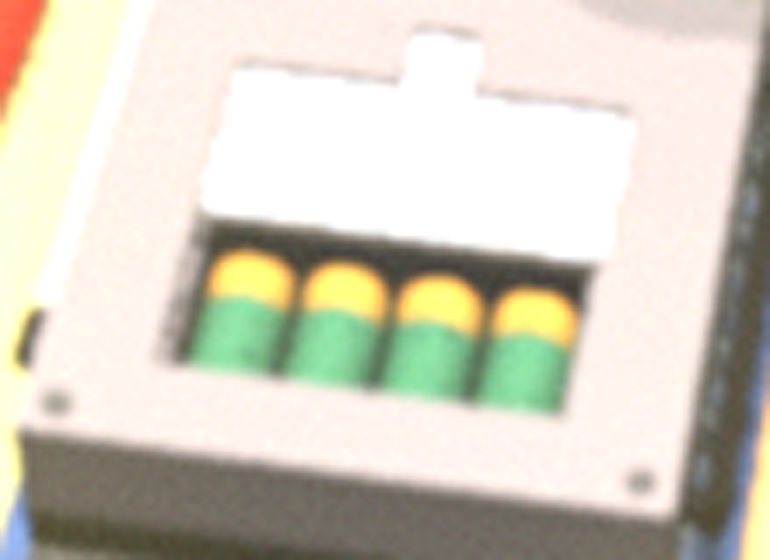

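View pics/top9.png

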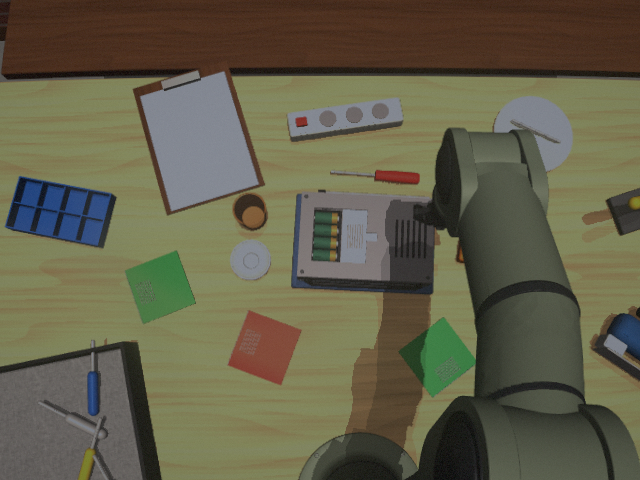

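Unshadowed, the four bands lie on one straight line (crop rows 250, 262, 275, 288), so the cell is level. The gripper tip also shows in the top view near (430,215), so I check its y there and measure the cover's front edge.

```bash
python3 - <<'E'
from h import *
im=cv2.imread("pics/top9.png")
c0,r0=280,180
cv2.imwrite("pics/top9c.png",cv2.resize(cv2.convertScaleAbs(im[180:300,280:450],alpha=1.8),None,fx=4.7,fy=4.7,interpolation=cv2.INTER_CUBIC))
T=np.array([.534,-.1416,.2324])
for dz in(-.017,0,.0065): print(dz,(proj("top",T+[0,0,dz])-[c0,r0])*4.7,(proj("side",T+[0,0,dz])))
R=np.array([.5417,-.0175]);ex=np.array([.9983,-.0588]);ey=np.array([.0588,.9983])
p=np.array([[290,190],[286,290],[283,370],[352,265],[318,265],[388,265]])/4.7+[280,180]-.4
Y=plane("top",p,.0855)[:,:2]-R
print(np.c_[Y@ex,Y@ey].round(4))
E
```

```text
-0.017 [[736.56334226 219.94520616]] [[322.20708901 113.61407009]]
0 [[744.52954604 210.87775933]] [[322.16725352 106.79304993]]
0.0065 [[747.63742351 207.33983661]] [[322.15175935 104.14553674]]
[[ 0.0329  0.0533]
 [-0.0126  0.0531]
 [-0.0485  0.0527]
 [ 0.0002  0.0243]
 [-0.0005  0.0394]
 [ 0.0011  0.0083]]
```

View pics/top9c.png

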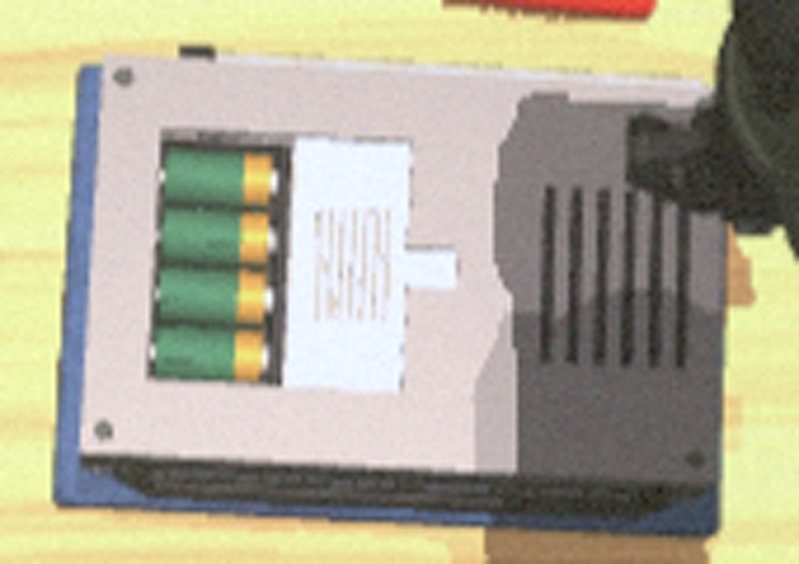

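View pics/side9.png

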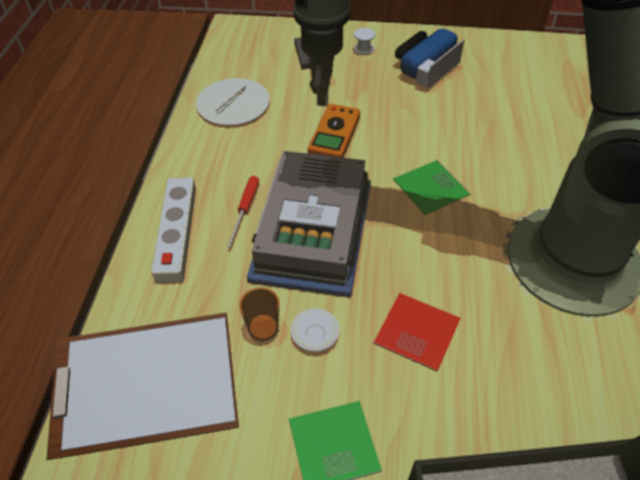

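The tip shows at side px (322,104), matching TCP +6.5 mm, and its top-view position agrees, so xy is right. The cover grip is at radio (0, 24). I go there and down to 15 mm above it.

Emit:
arm_command:
  deltas:
    - [-1,0,-0.35,0.1,0,0,0]
    - [-1,0,-0.7,0.4,0,0,0]
    - [-1,0,-0.99,0.7,0,0,0]
    - [-1,0,-0.99,0.9,0,0,0]
    - [-1,0,-0.99,0.9,0,0,0]
    - [-1,0,-0.99,0.9,0,0,0]

```text
clock: 15.45
position: [0.5431, 0.0051, 0.099]
tool_rot: [-3.142, -0.0, -0.059]
force: [-0.5, -0.6, 0.2]
grip_width: -0.0
```

Emit:
arm_command:
  deltas:
    - [-1,0,0,0.03,0,0,0]
    - [-1,0,0,0.06,0,0,0]
    - [-1,0,0,0.08,0,0,0]
    - [-1,0,0,0.08,0,0,0]

```text
clock: 15.95
position: [0.5427, 0.0049, 0.086]
tool_rot: [3.142, 0.0, -0.059]
force: [-0.2, 0.4, -1.0]
grip_width: 0.0
```

Emit:
arm_command:
  deltas:
    - [-1,0,-0.013,0.01,0,0,0]
    - [-1,0,-0.013,0.022,0,0,0]
    - [-1,0,-0.013,0.027,0,0,0]
    - [-1,0,-0.013,0.027,0,0,0]

```text
clock: 16.45
position: [0.5429, 0.0069, 0.082]
tool_rot: [3.142, 0.0, -0.059]
force: [-1.0, 0.1, 0.3]
grip_width: 0.0003
```

Emit:
arm_command:
  deltas:
    - [-1,0,0,0.006,0,0,0]
    - [-1,0,0,0.006,0,0,0]

```text
clock: 16.7
position: [0.5429, 0.007, 0.0811]
tool_rot: [-3.142, 0.0, -0.059]
force: [-0.9, -0.4, 0.1]
grip_width: 0.0003
```

Emit:
arm_command:
  deltas:
    - [-1,0,0,0.006,0,0,0]
    - [-1,0,0,0.006,0,0,0]

```text
clock: 16.95
position: [0.543, 0.007, 0.0803]
tool_rot: [-3.142, -0.0, -0.059]
force: [0.4, -0.4, 2.1]
grip_width: 0.0
```

Emit:
arm_command:
  deltas:
    - [-1,0,0,0.005,0,0,0]
    - [-1,0,0,0.005,0,0,0]

```text
clock: 17.2
position: [0.543, 0.007, 0.0795]
tool_rot: [-3.142, -0.0, -0.059]
force: [-0.8, -0.3, 4.2]
grip_width: 0.0002
```

Emit:
arm_command:
  deltas:
    - [-1,0,0,0.005,0,0,0]
    - [-1,0,0,0.005,0,0,0]

```text
clock: 17.45
position: [0.5431, 0.0072, 0.0791]
tool_rot: [-3.141, -0.0, -0.059]
force: [-2.0, 0.6, 11.0]
grip_width: 0.0
```

Emit:
arm_command:
  deltas:
    - [-1,0,0,0.003,0,0,0]
    - [-1,0,0,0.003,0,0,0]

```text
clock: 17.7
position: [0.5431, 0.0073, 0.0787]
tool_rot: [-3.141, -0.0, -0.059]
force: [-3.4, 1.5, 12.2]
grip_width: -0.0002
```

Emit:
arm_command:
  deltas:
    - [-1,0,0,0.003,0,0,0]
    - [-1,0,0,0.003,0,0,0]

```text
clock: 17.95
position: [0.5432, 0.0076, 0.0785]
tool_rot: [-3.141, -0.001, -0.059]
force: [-4.3, 2.2, 16.9]
grip_width: -0.0
```

At 16.9 N. I start drawing along +y in short steps.

Emit:
arm_command:
  deltas:
    - [-1,0,-0.01,0,0,0,0]
    - [-1,0,-0.02,0,0,0,0]
    - [-1,0,-0.03,0,0,0,0]

```text
clock: 18.32
position: [0.5437, 0.0109, 0.0784]
tool_rot: [3.141, -0.001, -0.059]
force: [0.6, -3.3, 12.0]
grip_width: -0.0002
```

Emit:
arm_command:
  deltas:
    - [-1,0,0,0.004,0,0,0]
    - [-1,0,0,0.004,0,0,0]

```text
clock: 18.58
position: [0.5437, 0.0112, 0.078]
tool_rot: [3.141, -0.001, -0.059]
force: [-2.6, -2.5, 16.3]
grip_width: 0.0002
```

Emit:
arm_command:
  deltas:
    - [-1,0,-0.01,0.001,0,0,0]
    - [-1,0,-0.02,0.002,0,0,0]
    - [-1,0,-0.03,0.003,0,0,0]

```text
clock: 18.95
position: [0.5442, 0.0153, 0.0776]
tool_rot: [3.141, -0.002, -0.06]
force: [0.7, -4.2, 15.6]
grip_width: -0.0002
```

```bash
python3 snap.py 10
```

```text
19.0 [0.54421993 0.01559299 0.07755648] [ 0.21414863 -3.15179767 15.32686438]
```

View pics/side10c.png

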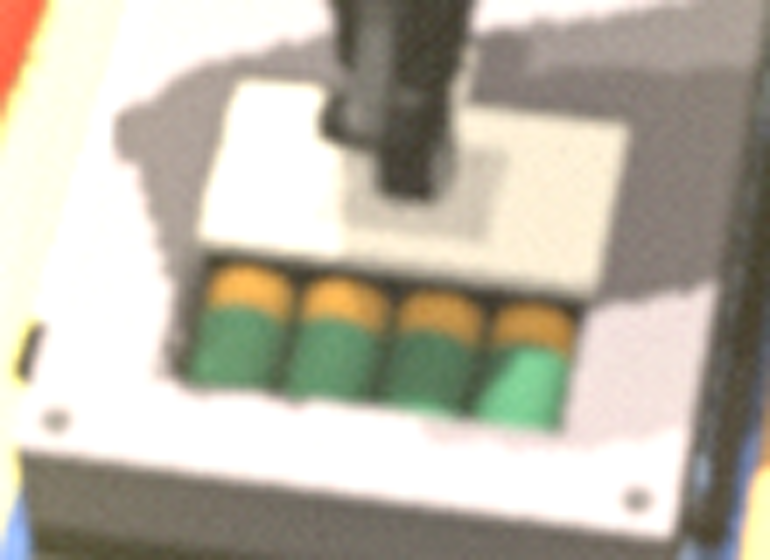

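The cover follows: its front edge has moved on, the radio has rocked a few mm, and the tips are on the ribs at (410,190). I continue.

Emit:
arm_command:
  deltas:
    - [-1,0,-0.01,0.002,0,0,0]
    - [-1,0,-0.02,0.003,0,0,0]
    - [-1,0,-0.03,0.004,0,0,0]
    - [-1,0,-0.04,0.005,0,0,0]

```text
clock: 19.5
position: [0.5447, 0.0213, 0.0769]
tool_rot: [3.141, -0.002, -0.06]
force: [-1.7, -4.8, 17.5]
grip_width: -0.0005
```

Emit:
arm_command:
  deltas:
    - [-1,0,-0.01,0.001,0,0,0]
    - [-1,0,-0.02,0.002,0,0,0]
    - [-1,0,-0.03,0.003,0,0,0]
    - [-1,0,-0.04,0.004,0,0,0]

```text
clock: 20.0
position: [0.5451, 0.0273, 0.0764]
tool_rot: [3.141, -0.002, -0.06]
force: [-0.1, -5.0, 17.3]
grip_width: -0.0
```

Emit:
arm_command:
  deltas:
    - [-1,0,-0.01,0.001,0,0,0]
    - [-1,0,-0.02,0.002,0,0,0]
    - [-1,0,-0.03,0.003,0,0,0]
    - [-1,0,-0.04,0.004,0,0,0]

```text
clock: 20.5
position: [0.5455, 0.0334, 0.0758]
tool_rot: [3.141, -0.002, -0.059]
force: [0.8, -3.8, 17.6]
grip_width: 0.0001
```

Emit:
arm_command:
  deltas:
    - [-1,0,-0.01,0.001,0,0,0]
    - [-1,0,-0.02,0.002,0,0,0]
    - [-1,0,-0.03,0.003,0,0,0]
    - [-1,0,-0.04,0.004,0,0,0]

```text
clock: 21.0
position: [0.5459, 0.0394, 0.0752]
tool_rot: [3.141, -0.002, -0.059]
force: [0.6, -3.5, 18.6]
grip_width: -0.0003
```

```bash
python3 snap.py 11
```

```text
21.05 [0.54588708 0.03964757 0.07520626] [-0.02006447 -3.03303009 17.04278141]
```

View pics/side11c.png

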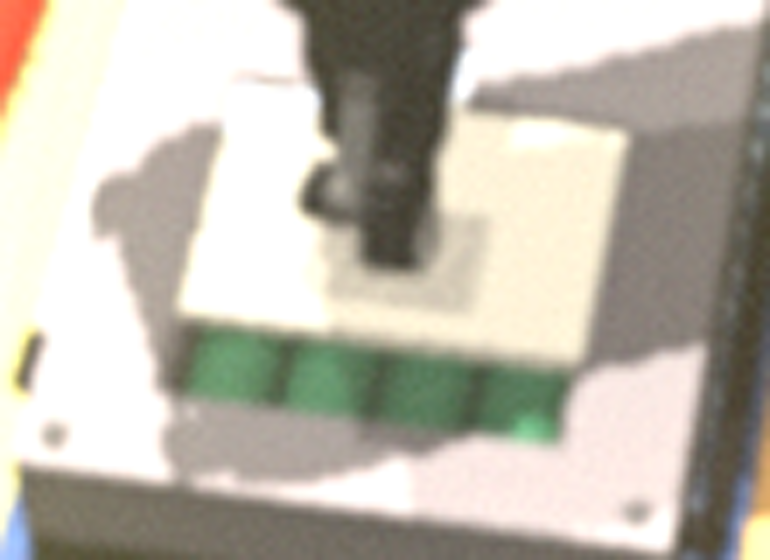

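The cover travels with the tips, its front edge now at crop rows 325–360. I continue.

Emit:
arm_command:
  deltas:
    - [-1,0,-0.01,0.001,0,0,0]
    - [-1,0,-0.02,0.002,0,0,0]
    - [-1,0,-0.03,0.003,0,0,0]
    - [-1,0,-0.04,0.004,0,0,0]

```text
clock: 21.55
position: [0.5462, 0.0454, 0.0746]
tool_rot: [3.141, -0.002, -0.059]
force: [-0.9, -4.1, 18.5]
grip_width: 0.0
```

Emit:
arm_command:
  deltas:
    - [-1,0,-0.01,0.001,0,0,0]
    - [-1,0,-0.02,0.002,0,0,0]
    - [-1,0,-0.03,0.003,0,0,0]
    - [-1,0,-0.04,0.004,0,0,0]

```text
clock: 22.05
position: [0.5465, 0.0515, 0.074]
tool_rot: [3.141, -0.002, -0.059]
force: [-0.4, -3.7, 18.3]
grip_width: -0.0001
```

Emit:
arm_command:
  deltas:
    - [-1,0,-0.01,0.001,0,0,0]
    - [-1,0,-0.02,0.002,0,0,0]
    - [-1,0,-0.03,0.003,0,0,0]
    - [-1,0,-0.04,0.004,0,0,0]

```text
clock: 22.55
position: [0.5469, 0.0575, 0.0733]
tool_rot: [3.141, -0.002, -0.059]
force: [-0.0, -3.5, 16.8]
grip_width: 0.0003
```

Emit:
arm_command:
  deltas:
    - [-1,0,-0.01,0.001,0,0,0]
    - [-1,0,-0.02,0.002,0,0,0]
    - [-1,0,-0.03,0.003,0,0,0]
    - [-1,0,-0.04,0.004,0,0,0]

```text
clock: 23.05
position: [0.5472, 0.0634, 0.0727]
tool_rot: [3.141, -0.002, -0.059]
force: [-1.2, -3.0, 17.3]
grip_width: 0.0001
```

```bash
python3 snap.py 12
```

```text
23.1 [0.54717642 0.0636779  0.07269839] [-0.51449216 -3.20704068 15.53808657]
```

View pics/side12c.png

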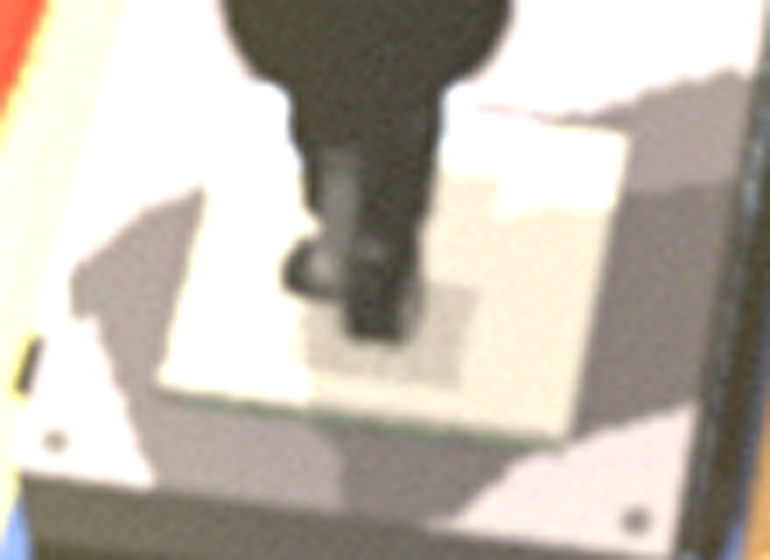

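The front edge is a hair short of the opening's front edge, which leaves about 10 mm to go.

Emit:
arm_command:
  deltas:
    - [-1,0,-0.01,0.002,0,0,0]
    - [-1,0,-0.02,0.003,0,0,0]
    - [-1,0,-0.03,0.004,0,0,0]
    - [-1,0,-0.04,0.005,0,0,0]

```text
clock: 23.6
position: [0.5475, 0.0694, 0.0719]
tool_rot: [3.141, -0.002, -0.059]
force: [-0.2, -4.2, 16.8]
grip_width: 0.0003
```

Emit:
arm_command:
  deltas:
    - [-1,0,-0.01,0.001,0,0,0]
    - [-1,0,-0.015,0.002,0,0,0]
    - [-1,0,-0.02,0.002,0,0,0]

```text
clock: 23.98
position: [0.5476, 0.0724, 0.0716]
tool_rot: [3.141, -0.002, -0.059]
force: [-0.7, -3.7, 15.4]
grip_width: 0.0
```

Emit:
arm_command:
  deltas:
    - [-1,0,-0.01,0.002,0,0,0]
    - [-1,0,-0.015,0.003,0,0,0]
    - [-1,0,-0.02,0.004,0,0,0]

```text
clock: 24.35
position: [0.5479, 0.0757, 0.071]
tool_rot: [-3.142, -0.002, -0.059]
force: [0.5, -1.3, 15.6]
grip_width: -0.0003
```

```bash
python3 snap.py 13; python3 - <<'E'
import cv2
im=cv2.imread("pics/side13.png")[150:290,240:380]
cv2.imwrite("pics/side13d.png",cv2.resize(cv2.convertScaleAbs(im,alpha=1.3),None,fx=4.2,fy=4.2,interpolation=cv2.INTER_CUBIC))
E
```

```text
24.4 [0.54789865 0.07585525 0.07105432] [ 1.49350810e-03 -1.94694264e+00  1.72105510e+01]
```

View pics/side13d.png

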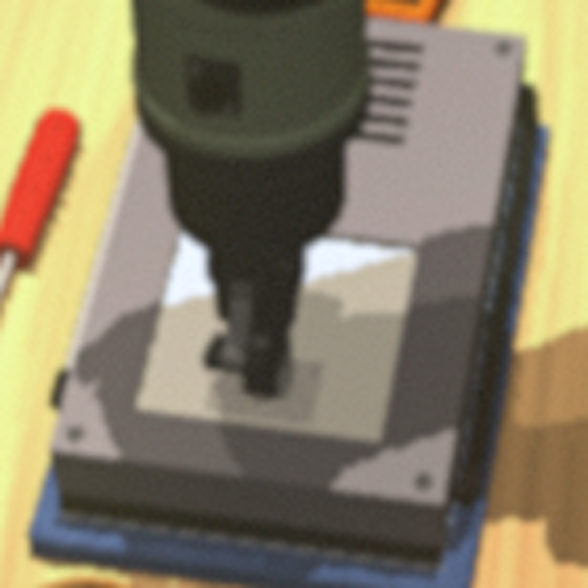

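The drag fell to about 1.5 N, so the catch may have popped. I draw a little farther to feel for the stop.

Emit:
arm_command:
  deltas:
    - [-1,0,-0.01,0.001,0,0,0]
    - [-1,0,-0.015,0.0015,0,0,0]
    - [-1,0,-0.015,0.0015,0,0,0]

```text
clock: 24.78
position: [0.5479, 0.0777, 0.0708]
tool_rot: [3.141, -0.002, -0.059]
force: [-0.8, -2.6, 14.3]
grip_width: -0.0
```

Emit:
arm_command:
  deltas:
    - [-1,0,-0.007,0.001,0,0,0]
    - [-1,0,-0.013,0.0015,0,0,0]
    - [-1,0,-0.013,0.0015,0,0,0]

```text
clock: 25.15
position: [0.548, 0.0796, 0.0705]
tool_rot: [3.141, -0.002, -0.059]
force: [0.6, -4.0, 14.8]
grip_width: 0.0001
```

Emit:
arm_command:
  deltas:
    - [-1,0,0,0.004,0,0,0]
    - [-1,0,-0.01,0.005,0,0,0]
    - [-1,0,-0.02,0.006,0,0,0]
    - [-1,0,-0.02,0.006,0,0,0]

```text
clock: 25.65
position: [0.5482, 0.0827, 0.0697]
tool_rot: [3.141, -0.002, -0.059]
force: [0.7, -2.8, 15.7]
grip_width: -0.0001
```

```bash
python3 snap.py 14; python3 - <<'E'
import cv2,numpy as np
a=[]
for k in (12,13,14):
    im=cv2.imread(f"pics/side{k}.png")[205:270,260:350]
    a.append(cv2.resize(cv2.convertScaleAbs(im,alpha=2.2),None,fx=4.2,fy=4.2,interpolation=cv2.INTER_CUBIC))
cv2.imwrite("pics/cmp.png",np.hstack(a)[:,::1] if 0 else np.vstack([np.hstack(a[:2]),np.hstack([a[2],a[2]*0])]))
E
```

```text
25.7 [0.54822081 0.08261765 0.06964007] [-0.19004229 -3.14987849 15.81592624]
```

View pics/cmp.png

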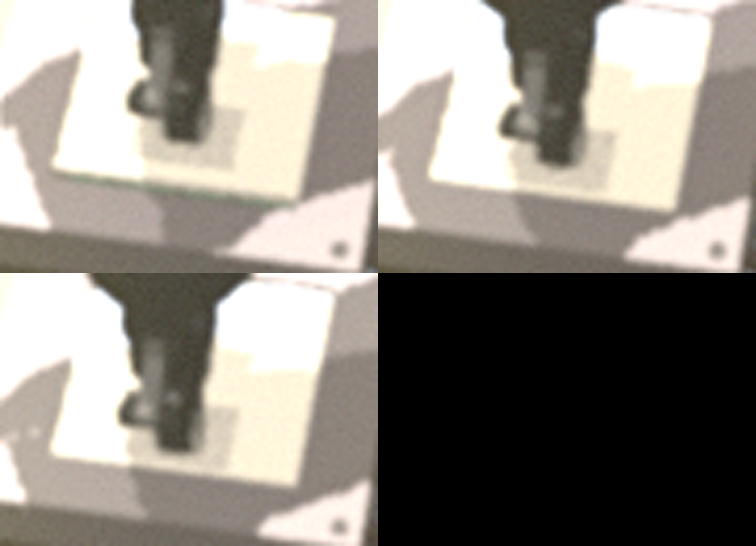

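Against the ribs, the tip slipped forward about 4 mm between the last two pictures, so the cover seems to have met its stop. I lift off and look.

Emit:
arm_command:
  deltas:
    - [-1,0,0,-0.06,0,0,0]
    - [-1,0,0,-0.3,0,0,0]
    - [-1,0,0.2,-0.6,0,0,0]
    - [-1,0,0.6,-0.9,0,0,0]
    - [-1,0,1,-1,0,0,0]
    - [-1,0,1,-1,0,0,0]

```text
clock: 26.45
position: [0.5384, -0.071, 0.22]
tool_rot: [3.14, -0.002, -0.064]
force: [0.3, 0.5, -0.6]
grip_width: -0.0001
```

Emit:
arm_command:
  deltas:
    - [-1,0,0.35,0,0,0,0]
    - [-1,0,0.7,0,0,0,0]
    - [-1,0,0.7,0,0,0,0]

```text
clock: 26.82
position: [0.5315, -0.1751, 0.2181]
tool_rot: [3.141, 0.001, -0.064]
force: [0.9, 0.5, -0.6]
grip_width: -0.0003
```

```bash
cat > look.py <<'E'
from h import *
import sys
k=sys.argv[1]
a=cams.grab_frame("top"); b=cams.grab_frame("side")
cv2.imwrite(f"pics/top{k}.png",a);cv2.imwrite(f"pics/side{k}.png",b)
f=lambda x,s:cv2.resize(cv2.convertScaleAbs(x,alpha=1.3),None,fx=s,fy=s,interpolation=cv2.INTER_CUBIC)
cv2.imwrite(f"pics/top{k}c.png",f(a[195:280,300:400],7)); cv2.imwrite(f"pics/side{k}c.png",f(b[180:260,250:350],7))
s=telemetry.observe();print(s['clock'],s['position'],s['force'])
E
python3 look.py 15
```

```text
26.925 [ 0.53227836 -0.1709157   0.21832202] [-0.12548864  1.0772096  -0.71517839]
```

View pics/top15c.png

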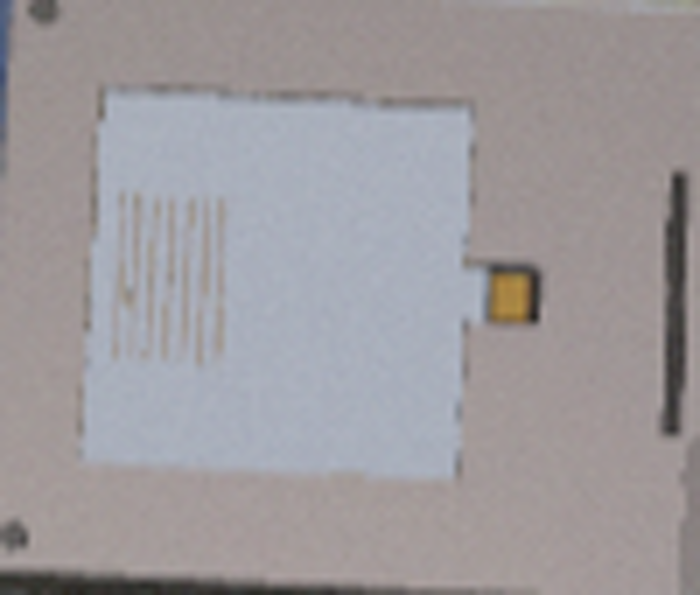

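View pics/side15c.png

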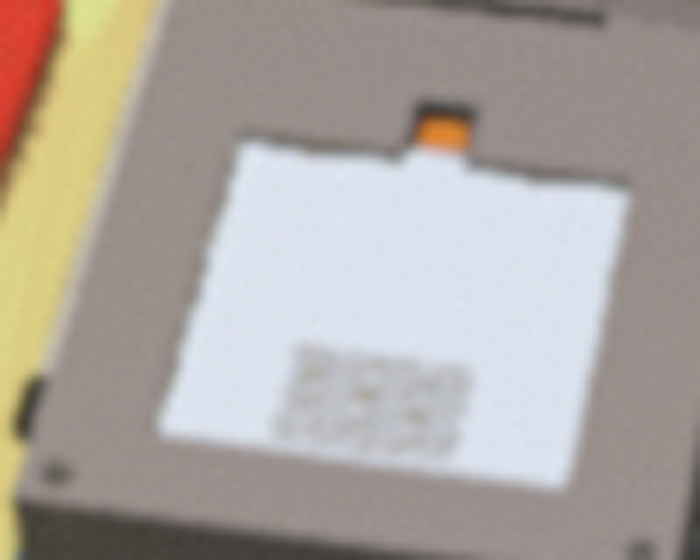

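```bash
python3 - <<'E'
from h import *
R=np.array([.5417,-.0175]);ex=np.array([.9983,-.0588]);ey=np.array([.0588,.9983])
def f(n,p,o,z):
    Y=plane(n,np.array(p,float)/7+o-.4,z)[:,:2]-R; print(n,z,(np.c_[Y@ex,Y@ey]*1e3).round(1).tolist())
f("top",[[488,293],[168,275],[222,275],[115,275]],[300,195],.0855)
f("top",[[490,295],[528,295],[540,295]],[300,195],.0855)
f("top",[[467,293],[90,275]],[300,195],.09)
f("side",[[438,150],[375,400]],[250,180],.0855)
im=cv2.imread("pics/top15.png"); h=cv2.cvtColor(im,cv2.COLOR_BGR2HSV)
row=im[234:240,360:382].mean(0).astype(int); print([(360+i,*v) for i,v in enumerate(row.tolist())])
E
```

```text
top 0.0855 [[0.8, -6.7], [1.4, 88.9], [2.2, 72.8], [0.6, 104.7]]
top 0.0855 [[0.2, -7.4], [0.8, -18.7], [1.0, -22.3]]
top 0.09 [[-0.4, -0.2], [-0.7, 112.0]]
side 0.0855 [[0.5, -6.9], [0.7, 87.4]]
[(360, 144, 135, 130), (361, 143, 135, 130), (362, 143, 133, 129), (363, 143, 133, 129), (364, 144, 134, 130), (365, 143, 134, 129), (366, 143, 133, 129), (367, 143, 134, 129), (368, 143, 134, 129), (369, 107, 101, 98), (370, 53, 84, 102), (371, 51, 97, 123), (372, 50, 97, 124), (373, 52, 99, 124), (374, 51, 99, 124), (375, 47, 67, 86), (376, 37, 39, 42), (377, 97, 96, 103), (378, 114, 114, 121), (379, 114, 114, 121), (380, 114, 114, 121), (381, 113, 113, 121)]
```

The catch shows over its full 11 mm (radio y -7.4 to -18.7) behind the cover's tail at y -6.7. The ribs are centred at y 88.9 (home 89), and the arm is clear, so I hand in.

```bash
python3 - <<'E'
from h import *
a=cv2.imread("pics/top0.png");b=cv2.imread("pics/top15.png")
for n,(x0,y0,x1,y1) in dict(glass=(225,185,275,235),dish=(225,235,275,285),driver=(325,160,425,190)).items():
    print(n,cv2.absdiff(a,b)[y0:y1,x0:x1].mean().round(2))
print(job.job_done())
E
```

```text
glass 11.2
dish 14.79
driver 12.54
the job is handed in; nothing more can be done
None
```

```bash
python3 - <<'E'
import cv2,numpy as np
a=cv2.imread("pics/top0.png",0).astype(np.float32);b=cv2.imread("pics/top15.png",0).astype(np.float32)
for n,(x0,y0,x1,y1) in dict(glass=(225,185,275,235),dish=(225,235,275,285),driver=(325,160,425,190)).items():
    print(n,cv2.phaseCorrelate(a[y0:y1,x0:x1],b[y0:y1,x0:x1]))
print(a[350:450,200:300].mean(),b[350:450,200:300].mean())
E
```

```text
glass ((-0.02052740101654038, -0.041767481153694774), 1.0078311151504518)
dish ((0.0010026620411522913, -0.07202073458763181), 0.9548382852554321)
driver ((-0.001843075304016395, 0.051615119195789205), 1.008479086001714)
102.83 116.6454
```

The cell is pushed down level, the white cover is drawn shut with the orange catch standing behind it, and the job is handed in at about 27 s. No verdict was reported.

**Cell:** I pressed it with the shut fingertips to about 16 N in all. It gave at about 6 N and stopped after about 10 mm. With the arm moved aside, all four brass bands lay on one straight line in the side view.

**Cover:** I pressed on the ribs with mostly 15–18.6 N (down to 12 N at the start) and drew it along +y. It slipped a little under the tips at the start and again at the stop.
- In the top view the ribs are centred at radio y 88.9 mm (home is 89) and the tail is at -6.7 mm (home is -6).
- The catch shows over its whole 11 mm length behind the tail. That it is fully up I infer from the cover no longer lying over it; I did not measure its height.

**Bystanders:** the tea glass, dish and screwdriver shifted by less than 0.1 px between the first and last top pictures. I did not check the multimeter this way; the arm only passed well above it.

**What disagreed:**
- Touching the cell and the pictures both put the fingertips about 6 mm behind the TCP, not 17 mm ahead of it, so I went by force instead.
- The side view puts the ribs 1.5 mm farther back than the top view does (87.4 against 88.9 mm), still within the 3.5 mm allowed.
- A raw picture difference over the bystanders came out at 11–15 grey levels. The last picture was brighter overall, and the shift check above showed no movement.

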